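# Shut and bolt the chocolate sample drawer

### The arm

A 6-joint arm with a two-finger parallel gripper is mounted at the origin on the work surface. World frame = base frame: x ahead of the robot, y to its left, z up, the work surface at z = 0. Lengths are in m, angles in rad, forces in N, time in s.
With the tool pointing down it reaches from about 0.425 to 0.95 m from the base axis. Payload 3.5 kg.
Tool frame: the origin (TCP) lies midway between the tips of the shut fingers; the grasp point (between the pads) lies ctrl.grasp_offset behind it (ctrl.grasp_offset is the distance from the TCP to the grasp point, in m); x points along the fingers, y is the direction in which the jaws open and shut, and the axes are right-handed (so a half turn about x gives the same grasp; the last joint's range is limited). The gripper opens to 85 mm and grips with 20 to 120 N. Pads are 22 mm wide; open, the fingers measure 114 mm over their backs; the gripper's body (76 mm by 85 mm) begins 54 mm behind the grasp point. The pads swing forward as they close: fully open they stand 13 mm farther back than shut.
Start: joints at [-1.43, 0.286, 1.577, -0, 1.279, -0.15], TCP at [0.194, -0.647, 0.231] pointing down, gripper open.
Joint ranges: [-2.77, 2.77], [-0.9, 2.22], [0.21, 2.48], [-1.53, 4.67], [0.24, 2.81], [-2.84, 2.84]. Speed limits (rad/s): [2.79, 2.79, 3.14, 3.14, 3.14, 3.14].

### API

Orientations are given as a unit quaternion [x, y, z, w].
In Python, from plant import readout, read_camera, sign_off, ctrl gives the robot as it stands.
- The arm moves only by the tool drive_tool, never from a script. Its argument "steps" is a list of rows, each a list of 5 numbers: the shift along the tool's x, y, z in cm, then the turn about the tool's x in degrees, then the opening, from 0 (shut) to 1 (fully open). A call has 1 to 10 rows; each row shifts and turns the commanded pose from where the row before left it, along the tool's axes as they then stand; what a row does not reach is not made up. A row lasts 1/10 s, in which the tool goes at most 50 mm and 8.59 degrees, less where a joint would pass 70% of its speed; a pose out of reach is approached as far as the arm can. A call is refused whole if a number of a shift passes 5 or a number of a turn 8.59, either way. A call with a gripper value outside its range is refused whole. The fingers move at their own pace and stop on an object; "force" is the grip in N (left out, the last holds). Time passes only in rows, so rows that do not move let the fingers close. It gives the time, the measured TCP pose, the force and the opening at its end, in the units of the state.
- readout.get_state(): the state, without advancing time (a new reading comes with each control period).
- read_camera(name): name is "side" or "top"; returns a dict with "frame" (400x640x3 uint8, red, green, blue), "vertical_fov" (degrees; the focal length in pixels is half the picture's height over the tangent of half this angle, whatever the lens; pixels are square), "cx", "cy" (the principal point, pixels), "eye" and "orientation" of the camera in the world. Camera axes: x right, y up, looking along -z (the intrinsics and any distortion apply to the point x, -y, -z); pixel columns grow to the right and rows downward; lengths in m; the calibration is good to about 2 mm. A picture is of the moment at which its call begins. There is no depth.
- sign_off(): hands the job in, once; it reports no verdict.
The state is a dict: "time": time; "qpos": joint angles; "dq": joint speeds; "joint_efforts": joint torques, N m; "eef_pos": TCP position; "tcp_rot": TCP orientation; "contact_force": force on the tool from outside, world axes, zero at the start; "wrist_torque": the same for the moment, N m; "opening": opening from 0.0 (shut) to 1.0 (fully open).
Only numpy, scipy, OpenCV 4.12 (cv2) and the standard library are available. Lean on these libraries where they do the work, as an engineer would, in place of code of your own. Each camera call takes 0.05 s, during which the arm holds its last target. There are 200 camera calls.

### The job

Two drawers of the sample cabinet stand open. With a fingertip, push the one whose dish holds the square of chocolate fully home, then push the red bolt all the way across to that drawer's side to lock it. Leave the drawer with the empty dish open where it is, and do not touch or lift either dish or disturb the other things on the bench.

Things in the scene. Friction and masses are not known exactly. Their poses are not given: they have to be found in the camera images.
- cabinet: White sample cabinet with a clear top, 240 (x, depth) x 340 (y, width) x 85 mm high, fixed to the bench. Origin at the centre of its underside; its -x axis points out of the front where the drawers come out, +y to the left drawer (left as the robot sees it), z up. Front of the body at x = -120 mm.
- drawer_left (a joint): How far the left (+y) drawer is pulled out of the cabinet towards -x, in m: 0 fully home, 0.125 fully out. Starts 0.075 to 0.118 out. Dark grey tray. Stiff runner (about 2 N, it stays where it is left), end stop at 0. No handle.
- drawer_right (a joint): The same for the right (-y) drawer.
- left_front (a point): Point on the outer face of the left drawer's blue front panel, mid-width, 53 mm above the bench; moves with the drawer; axes as the cabinet's. Panel: 146 mm wide, centred 80 mm from the cabinet's centre line, 8 to 78 mm above the bench, 8 mm thick; outer face 128 mm in front of the cabinet origin when home.
- right_front (a point): The same for the right drawer. Each panel carries on its top edge, 61 mm from the cabinet's centre line, a steel staple 12 mm wide, up to 110 mm above the bench and reaching 45 mm back from the panel's outer face; with the drawer home the bolt slides into it.
- bolt (a joint): Position of the red bolt along the cabinet's y, in m: 0 in the middle (starts within 0.008 of it), +0.036 end stop on the left drawer's side (locks the left drawer), -0.036 end stop on the right drawer's side. Friction about 1 N, it stays where it is left.
- bolt_post (a point): Top of the bolt's upright red post, 14 mm in diameter, 123 mm above the bench (26 mm of it free above the bolt's bar, a bar 16 x 70 x 10 mm lying on the cabinet's top, 88 to 98 mm above the bench). On the line 104 mm in front of the cabinet origin; moves with the bolt.
- sample_dish: White dish, 74 mm across, 14 mm high, holding a dark brown square of chocolate 36 x 36 mm that reaches 16 mm above the dish's underside. Loose, lies in one of the two drawers (either), origin at the centre of its underside, 14 mm above the bench.
- empty_dish: The same white dish, empty, in the other drawer.
- tweezers: Steel tweezers, about 128 mm long, 6 mm thick, loose on the back half of the cabinet's clear top (85 mm above the bench). Leave alone.
- bowl: Blue bowl, 120 mm across, 60 mm high, on the bench to the left; origin under its centre. Leave alone.
- jar: Amber jar, 76 mm across, 100 mm high, on the bench to the right. Leave alone.
- slide_box: Green box 100 x 85 x 35 mm on the bench, near right. Leave alone.
- spoon: Spoon lying on the bench, near left. Leave alone.
Not all that is in view belongs to the job. What is shaped like the sample_dish but orange or purple is not meant.

How it is judged:
On the way, in this order (a step that is already met when the one before it is completed fails the run):
1. the drawer with the chocolate is fully home (within 4 mm) (((y of sample_dish in the frame of cabinet above 0 m and value of joint drawer_left below 0.004 m) or (y of sample_dish in the frame of cabinet below 0 m and value of joint drawer_right below 0.004 m))), for 0.2 s.
2. the bolt is across on that drawer's side (within 7 mm of its end stop), the drawer still home (((y of sample_dish in the frame of cabinet above 0 m and value of joint drawer_left below 0.004 m and value of joint bolt above 0.029 m) or (y of sample_dish in the frame of cabinet below 0 m and value of joint drawer_right below 0.004 m and value of joint bolt below -0.029 m))), for 0.2 s.
At the end, for the whole second after the job is handed in: The drawer holding the chocolate dish is within 4 mm of fully home, the bolt within 7 mm of its end stop on that side, the other drawer still more than 55 mm open, and the chocolate dish lies flat and at rest in its drawer (((y of sample_dish in the frame of cabinet above 0 m and value of joint drawer_left below 0.004 m and value of joint bolt above 0.029 m and value of joint drawer_right above 0.055 m) or (y of sample_dish in the frame of cabinet below 0 m and value of joint drawer_right below 0.004 m and value of joint bolt below -0.029 m and value of joint drawer_left above 0.055 m)) and angle between sample_dish's own z axis and vertical below 0.2 rad and height (world z) of sample_dish below 0.03 m and linear speed of sample_dish below 0.02 m/s); the robot touches nothing.
It fails at once if the drawer with the empty dish is moved by more than 15 mm ((y of sample_dish in the frame of cabinet above 0 m and distance of right_front from where it was at the start of the episode above 0.015 m) or (y of sample_dish in the frame of cabinet below 0 m and distance of left_front from where it was at the start of the episode above 0.015 m)).
It fails at once if a dish is touched by the robot (contact force between any of the arm, the fingers and sample_dish above 0.5 N or contact force between any of the arm, the fingers and empty_dish above 0.5 N).
It fails at once if a dish is lifted or tipped (height (world z) of any of sample_dish, empty_dish above 0.035 m or angle between any of sample_dish, empty_dish's own z axis and vertical above 0.4 rad).
It fails at once if another thing on the bench or cabinet is moved by more than 30 mm (distance of any of tweezers, bowl, jar, slide_box, spoon from where it was at the start of the episode above 0.03 m).
It also fails if it takes over 43 s, if anything falls off the work surface, if the arm or the gripper's body presses on something with over 40 N, if the wrist force passes 120 N, or if a joint passes its speed limit or range.

## Working session

There is one attempt and no reset: what is moved stays moved. The work goes in short steps, Python scripts to look and compute and a tool call to move; the robot and the scene stay as the last step left them, time stands still between calls to the robot, and variables do not carry over. Pictures are saved under pics/ and viewed, about 8 in all and at most 12, crops included, and the job is handed in when it is done.

Besides the shell and the picture viewer there is one more tool, called after "Call:" by a JSON object that holds its "api" and its "payload", one argument or row to a line. drive_tool: Moves the arm, as the interface text tells. Its arguments: {"type":"object","properties":{"steps":{"type":"array","items":{"type":"array","items":{"type":"number"}}},"force":{"type":"number"}},"required":["steps"]}

```bash
mkdir -p pics; python3 - <<'E'
from plant import *
import cv2,numpy as np
for n in("top","side"):
    c=read_camera(n); cv2.imwrite(f"pics/{n}0.png",c["frame"][:,:,::-1]); print(n,{k:v for k,v in c.items() if k!="frame"})
s=readout.get_state();print(s["time"],s["eef_pos"],s["tcp_rot"],s["opening"],s["contact_force"]); print(ctrl.grasp_offset)
E
```

```text
top {'vertical_fov': 47.84931071552457, 'cx': 316.5156309231711, 'cy': 201.2115982066388, 'eye': array([0.28922996, 0.00165971, 1.35602036]), 'orientation': array([ 0.05354355, -0.06016986, -0.69575287,  0.71375109])}
side {'vertical_fov': 44.54650789971193, 'cx': 323.0311193721654, 'cy': 196.05434173625872, 'eye': array([0.21209266, 0.82721583, 1.09146239]), 'orientation': array([-0.06284078,  0.34812078,  0.92429222, -0.14334175])}
0.1 [ 0.19345987 -0.6460589   0.23003627] [ 0.69965329  0.10320087 -0.69964288  0.10165973] 1.0025265256590237 [ 0.32241244  0.41555282 -1.13946258]
0.0187
```

View pics/top0.png

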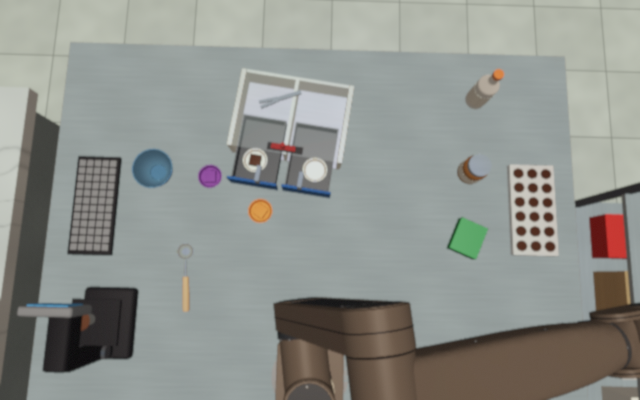

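View pics/side0.png

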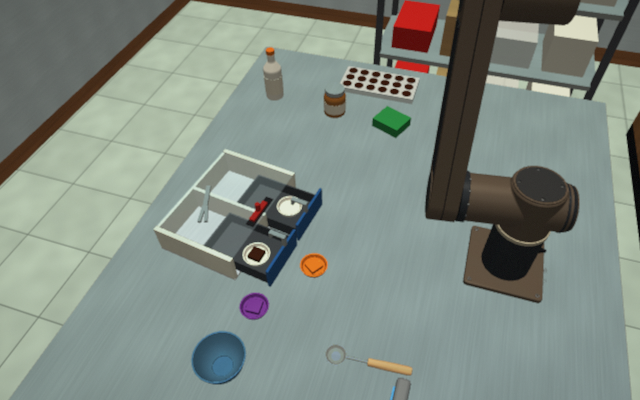

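```bash
cat > h.py <<'E'
import cv2,numpy as np
from scipy.spatial.transform import Rotation as R
from plant import *
def ray(c,px):
    px=np.atleast_2d(px).astype(float);f=200/np.tan(np.radians(c["vertical_fov"]/2))
    d=np.c_[(px[:,0]-c["cx"])/f,-(px[:,1]-c["cy"])/f,-np.ones(len(px))]
    return R.from_quat(c["orientation"]).apply(d)
def plane(c,px,z):
    d=ray(c,px);return c["eye"]+d*((z-c["eye"][2])/d[:,2])[:,None]
def proj(c,p):
    f=200/np.tan(np.radians(c["vertical_fov"]/2))
    q=R.from_quat(c["orientation"]).inv().apply(np.atleast_2d(p)-c["eye"])
    return np.c_[c["cx"]-f*q[:,0]/q[:,2],c["cy"]+f*q[:,1]/q[:,2]]
E
python3 - <<'E'
from h import *
ims=[]
for n,(x,y,w,h),roi in(("top",(220,60,140,150),(225,170,335,200)),("side",(150,140,180,150),(255,185,325,285))):
    c=read_camera(n);I=c["frame"];hsv=cv2.cvtColor(I,cv2.COLOR_RGB2HSV)
    ims.append(cv2.resize(I[y:y+h,x:x+w,::-1],(390,int(390*h/w)),interpolation=cv2.INTER_CUBIC))
    m=cv2.inRange(hsv,(100,120,30),(125,255,255));k=np.zeros_like(m);k[roi[1]:roi[3],roi[0]:roi[2]]=255
    cs,_=cv2.findContours(m&k,0,2)
    for q in cs:
        if cv2.contourArea(q)>15:
            b=cv2.boxPoints(cv2.minAreaRect(q));print(n,"blue",cv2.contourArea(q),b.round(1).tolist());print(plane(c,b,.078).round(3).tolist())
    m=cv2.inRange(hsv,(0,150,60),(6,255,255))|cv2.inRange(hsv,(172,150,60),(180,255,255));m[:,:200]=0;m[:,350:]=0
    cs,_=cv2.findContours(m,0,2)
    for q in cs:
        if cv2.contourArea(q)>15:
            b=cv2.boxPoints(cv2.minAreaRect(q));print(n,"red",cv2.contourArea(q),b.round(1).tolist());print(plane(c,b,.1).round(3).tolist())
H=max(i.shape[0] for i in ims)
cv2.imwrite("pics/crop.png",np.hstack([cv2.copyMakeBorder(i,0,H-i.shape[0],0,0,0) for i in ims]))
E
```

```text
top blue 83.0 [[300.0, 191.1999969482422], [300.6000061035156, 187.3000030517578], [329.20001220703125, 192.0], [328.5, 195.89999389648438]]
[[0.525, 0.041, 0.078], [0.536, 0.039, 0.078], [0.525, -0.044, 0.078], [0.513, -0.042, 0.078]]
top blue 44.0 [[281.5, 188.10000610351562], [282.20001220703125, 184.0], [297.6000061035156, 186.60000610351562], [296.8999938964844, 190.60000610351562]]
[[0.533, 0.094, 0.078], [0.545, 0.093, 0.078], [0.538, 0.048, 0.078], [0.526, 0.05, 0.078]]
top blue 50.5 [[258.79998779296875, 185.0], [259.6000061035156, 180.8000030517578], [275.6000061035156, 183.6999969482422], [274.79998779296875, 187.89999389648438]]
[[0.54, 0.16, 0.078], [0.552, 0.158, 0.078], [0.545, 0.112, 0.078], [0.533, 0.113, 0.078]]
top blue 84.5 [[227.39999389648438, 179.5], [228.5, 174.8000030517578], [256.70001220703125, 181.0], [255.60000610351562, 185.8000030517578]]
[[0.553, 0.251, 0.078], [0.568, 0.249, 0.078], [0.551, 0.167, 0.078], [0.537, 0.169, 0.078]]
top red 66.5 [[270.79998779296875, 147.39999389648438], [271.6000061035156, 142.39999389648438], [294.6000061035156, 145.89999389648438], [293.8999938964844, 150.89999389648438]]
[[0.647, 0.128, 0.1], [0.662, 0.126, 0.1], [0.653, 0.059, 0.1], [0.638, 0.061, 0.1]]
side blue 961.0 [[260.1000061035156, 278.20001220703125], [318.20001220703125, 187.8000030517578], [328.29998779296875, 194.39999389648438], [270.20001220703125, 284.79998779296875]]
[[0.568, 0.278, 0.078], [0.527, -0.044, 0.078], [0.492, -0.029, 0.078], [0.537, 0.288, 0.078]]
side red 131.0 [[245.3000030517578, 216.60000610351562], [259.70001220703125, 196.5], [267.70001220703125, 202.1999969482422], [253.3000030517578, 222.39999389648438]]
[[0.67, 0.128, 0.1], [0.662, 0.052, 0.1], [0.633, 0.065, 0.1], [0.642, 0.14, 0.1]]
```

View pics/crop.png

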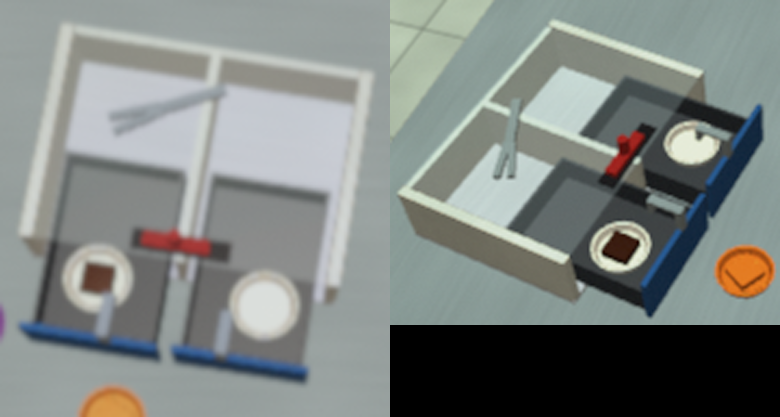

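```bash
cat >> h.py <<'E'
def delta(t,s=None):
    s=s or readout.get_state();r=R.from_quat(s["tcp_rot"])
    return (r.inv().apply(np.array(t)-s["eef_pos"])*100).round(2)
E
python3 - <<'E'
from h import *
c=read_camera("top");s=readout.get_state()
g=lambda p:np.array([[220+q[0]/2.786,60+q[1]/2.786] for q in p])
a=plane(c,g([(65,25),(372,72)]),.085);d=a[0]-a[1];print("rear",a,"len",np.linalg.norm(d),"yaw",np.degrees(np.arctan2(-d[0],d[1])))
print("left front edge",plane(c,g([(22,330),(158,356)]),.078),"rightf",plane(c,g([(172,355),(306,380)]),.078))
print("post",plane(c,g([(174,236)]),.123)); print("orange",plane(c,[(260,211)],.014))
print(R.from_quat(s["tcp_rot"]).as_matrix().round(3));print(delta([.5,-.25,.24]))
E
```

```text
rear [[ 0.89088043  0.22114914  0.085     ]
 [ 0.84726826 -0.10952448  0.085     ]] len 0.33353720065045805 yaw -7.5133125587363745
left front edge [[0.55674965 0.24983799 0.078     ]
 [0.53309652 0.10791337 0.078     ]] rightf [[ 0.53453783  0.09348074  0.078     ]
 [ 0.51196873 -0.045763    0.078     ]]
post [[0.64878023 0.09276361 0.123     ]]
orange [[0.47307708 0.16057639 0.014     ]]
[[-0.     0.287 -0.958]
 [ 0.001 -0.958 -0.287]
 [-1.    -0.001 -0.   ]]
[ -0.9  -29.18 -40.73]
```

Call:
{"api": "drive_tool", "payload": {
  "steps": [
    [0,0,0,8.2,0],
    [0,0,0,8.2,0],
    [0,0,0,8.2,0],
    [0,-3.5,-2,0,0],
    [0,-3.5,-2,0,0],
    [0,-3.5,-2,0,0],
    [0,-3.5,-2,0,0],
    [0,-3.5,-2,0,0],
    [0,-3.5,-2,0,0],
    [0,-3.5,-2,0,0]
  ],
  "force": 30
}}

```text
time: 1.25
eef_pos: [0.3668, -0.4218, 0.2313]
tcp_rot: [0.705, -0.049, -0.705, -0.049]
contact_force: [0.0, -0.6, 0.1]
opening: -0.001
```

```bash
python3 - <<'E'
from h import *
s=readout.get_state();print(s["eef_pos"],s["opening"],R.from_quat(s["tcp_rot"]).as_matrix().round(3).tolist());print(delta([.465,.195,.24]))
E
```

```text
[ 0.36680331 -0.42184811  0.23134761] -0.0009724318690602034 [[0.0, -0.138, -0.99], [-0.0, -0.99, 0.138], [-1.0, 0.0, -0.0]]
[ -0.87 -62.45  -1.19]
```

Call:
{"api": "drive_tool", "payload": {
  "steps": [
    [0,0,-4.3,0,0],
    [0,-4,0,0,0],
    [0,-4,0,0,0],
    [0,-4,0,0,0],
    [0,-4,0,0,0],
    [0,-4,0,0,0],
    [0,-4,0,0,0],
    [0,-4,0,0,0],
    [0,-4,0,0,0],
    [0,-4,0,0,0]
  ]
}}

```text
time: 2.25
eef_pos: [0.4583, -0.0711, 0.2315]
tcp_rot: [0.706, -0.049, -0.705, -0.049]
contact_force: [0.9, 0.4, 0.1]
opening: 0.007
```

Call:
{"api": "drive_tool", "payload": {
  "steps": [
    [0,-4,0,0,0],
    [0,-4,0,0,0],
    [0,-4,0,0,0],
    [0,-4,0,0,0],
    [0,-4,0,0,0],
    [0,-4,0,0,0],
    [0,-3,0,0,0],
    [0,0,0,0,0],
    [0,0,0,0,0]
  ]
}}

```text
time: 3.15
eef_pos: [0.4954, 0.1949, 0.2311]
tcp_rot: [-0.705, 0.049, 0.706, 0.048]
contact_force: [-0.6, -1.4, 0.4]
opening: 0.0
```

```bash
python3 - <<'E'
from h import *
s=readout.get_state();print(s["time"],s["eef_pos"],s["contact_force"]);print(delta([.4965,.197,.055]))
E
```

```text
3.15 [0.49537961 0.19491249 0.23107814] [-0.63401249 -1.38419324  0.43214422]
[17.61 -0.24 -0.09]
```

Descend in front of the left panel, then look.

Call:
{"api": "drive_tool", "payload": {
  "steps": [
    [3,0,0,0,0],
    [3,0,0,0,0],
    [3,0,0,0,0],
    [3,0,0,0,0],
    [3,0,0,0,0],
    [2.5,0,0,0,0],
    [0,0,0,0,0]
  ]
}}

```text
time: 3.85
eef_pos: [0.4924, 0.1926, 0.0525]
tcp_rot: [-0.702, 0.051, 0.708, 0.049]
contact_force: [-0.7, -0.5, -0.2]
opening: 0.001
```

```bash
python3 - <<'E'
from h import *
s=readout.get_state();print(s["time"],s["eef_pos"],s["contact_force"])
c=read_camera("side");I=c["frame"];print(proj(c,s["eef_pos"]))
cv2.imwrite("pics/s1.png",cv2.resize(I[100:320,150:430,::-1],None,fx=2.5,fy=2.5,interpolation=2))
E
```

```text
3.85 [0.4924237  0.19259458 0.05251764] [-0.73889509 -0.51083861 -0.21762259]
[[301.83695508 263.4160782 ]]
```

View pics/s1.png

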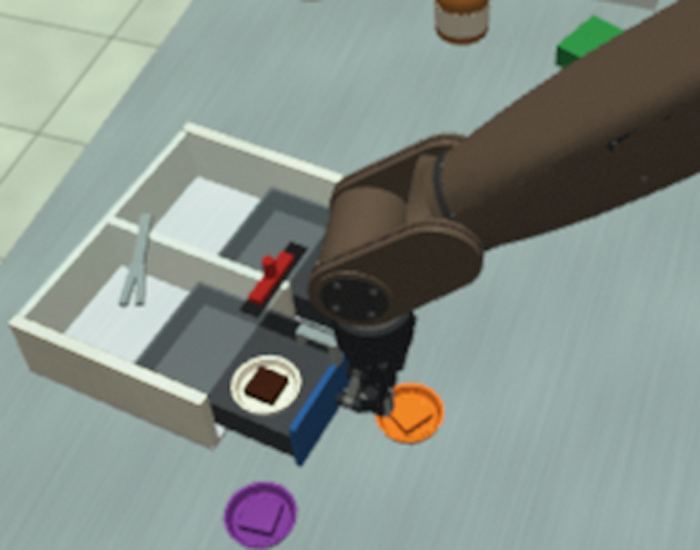

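Call:
{"api": "drive_tool", "payload": {
  "steps": [
    [0,0,-1.5,0,0],
    [0,0,-1.5,0,0],
    [0,0,-0.8,0,0],
    [0,0,-0.8,0,0],
    [0,0,-0.8,0,0],
    [0,0,-0.8,0,0],
    [0,0,-0.8,0,0],
    [0,0,-0.8,0,0],
    [0,0,-0.8,0,0],
    [0,0,-0.8,0,0]
  ]
}}

```text
time: 4.9
eef_pos: [0.5893, 0.1817, 0.0562]
tcp_rot: [-0.705, 0.049, 0.706, 0.049]
contact_force: [-2.2, 0.4, 1.1]
opening: 0.001
```

Call:
{"api": "drive_tool", "payload": {
  "steps": [
    [0,0,-0.8,0,0],
    [0,0,-0.8,0,0],
    [0,0,-0.8,0,0],
    [0,0,-0.6,0,0],
    [0,0,0,0,0]
  ]
}}

```text
time: 5.4
eef_pos: [0.6198, 0.1774, 0.0565]
tcp_rot: [0.706, -0.049, -0.705, -0.049]
contact_force: [0.7, -0.0, 0.2]
opening: 0.002
```

Call:
{"api": "drive_tool", "payload": {
  "steps": [
    [0,0,-0.4,0,0],
    [0,0,-0.3,0,0],
    [0,0,0,0,0]
  ]
}}

```text
time: 5.7
eef_pos: [0.6246, 0.1766, 0.0561]
tcp_rot: [-0.704, 0.049, 0.706, 0.049]
contact_force: [-4.3, -0.3, 1.1]
opening: -0.001
```

Call:
{"api": "drive_tool", "payload": {
  "steps": [
    [0,0,-0.3,0,0],
    [0,0,0,0,0]
  ]
}}

```text
time: 5.9
eef_pos: [0.6243, 0.1764, 0.0551]
tcp_rot: [-0.701, 0.05, 0.709, 0.049]
contact_force: [-12.7, -0.5, 4.9]
opening: 0.002
```

Call:
{"api": "drive_tool", "payload": {
  "steps": [
    [0,0,-0.3,0,0],
    [0,0,0,0,0]
  ]
}}

```text
time: 6.1
eef_pos: [0.6241, 0.176, 0.0543]
tcp_rot: [-0.698, 0.05, 0.712, 0.049]
contact_force: [-20.2, -0.4, 8.5]
opening: -0.001
```

Call:
{"api": "drive_tool", "payload": {
  "steps": [
    [0,0,1.5,0,0],
    [0,0,2.5,0,0],
    [0,0,2,0,0],
    [-3,0,0,0,0],
    [-3,0,0,0,0],
    [-3,0,0,0,0],
    [-3,0,0,0,0],
    [-3,0,0,0,0],
    [0,0,4,0,0],
    [0,0,0,0,0]
  ]
}}

```text
time: 7.1
eef_pos: [0.5298, 0.1902, 0.2067]
tcp_rot: [0.706, -0.048, -0.705, -0.049]
contact_force: [0.2, 0.6, -0.3]
opening: -0.001
```

```bash
python3 - <<'E'
from h import *
s=readout.get_state();print(s["time"],s["eef_pos"],s["contact_force"])
c=read_camera("side");I=c["frame"]
a=cv2.resize(I[120:300,140:340,::-1],None,fx=2,fy=2,interpolation=2)
c=read_camera("top");J=c["frame"];b=cv2.resize(J[60:240,210:370,::-1],None,fx=2,fy=2,interpolation=2)
cv2.imwrite("pics/s2.png",np.hstack([a,b]))
o=np.array([.751,.073]);X=np.array([.99,-.139]);Y=np.array([.139,.99])
for n in("side","top"):
    c=read_camera(n);h=cv2.cvtColor(c["frame"],cv2.COLOR_RGB2HSV)
    m=cv2.inRange(h,(0,150,60),(6,255,255))|cv2.inRange(h,(172,150,60),(180,255,255));m[:,:200]=0;m[:,350:]=0
    q=max(cv2.findContours(m,0,2)[0],key=cv2.contourArea);p=plane(c,cv2.boxPoints(cv2.minAreaRect(q)),.098)
    print(n,cv2.contourArea(q),[((v[:2]-o)@X.T,(v[:2]-o)@Y.T) for v in p])
E
```

```text
7.1 [0.52976979 0.19016923 0.20672327] [ 0.24590662  0.55586012 -0.28748941]
side 135.5 [(np.float64(-0.08699761580772751), np.float64(0.0409917475118624)), (np.float64(-0.08428458460758263), np.float64(-0.03426616799689291)), (np.float64(-0.11537860470666084), np.float64(-0.025805947897183715)), (np.float64(-0.11701619935453547), np.float64(0.04838139905639155))]
top 67.5 [(np.float64(-0.11032857095946685), np.float64(0.04033945482640586)), (np.float64(-0.09542272718956739), np.float64(0.040823615872293224)), (np.float64(-0.09476128377342559), np.float64(-0.02699984119012625)), (np.float64(-0.10965784918921842), np.float64(-0.027359076286824144))]
```

View pics/s2.png

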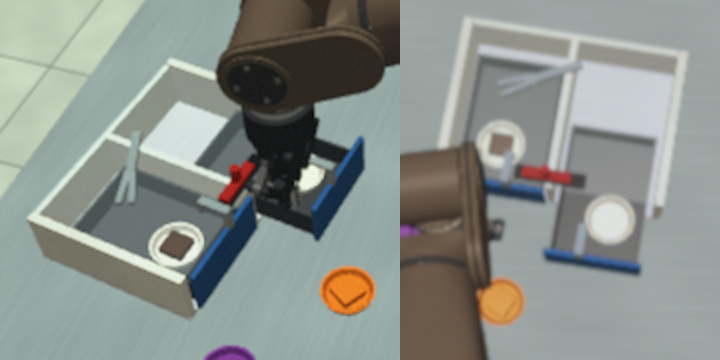

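Call:
{"api": "drive_tool", "payload": {
  "steps": [
    [0,3,0,0,0],
    [0,3,0,0,0],
    [0,3.1,0,0,0],
    [0,3,0,0,0],
    [0,0,-3.3,0,0],
    [0,0,-3.3,0,0],
    [0,0,-3.3,0,0],
    [0,0,-3.3,0,0],
    [0,0,0,0,0],
    [0,0,0,0,0]
  ]
}}

```text
time: 8.3
eef_pos: [0.6469, 0.051, 0.2052]
tcp_rot: [-0.705, 0.049, 0.706, 0.049]
contact_force: [-0.6, 0.7, 0.3]
opening: 0.0
```

```bash
python3 - <<'E'
from h import *
print(readout.get_state()["eef_pos"],delta([.643,.051,.108]))
E
```

```text
[0.64694998 0.05097749 0.2052066 ] [9.72 0.05 0.38]
```

Call:
{"api": "drive_tool", "payload": {
  "steps": [
    [2.5,0,0.3,0,0],
    [2.5,0,0,0,0],
    [2.5,0,0,0,0],
    [1.5,0,0,0,0],
    [0.7,0,0,0,0],
    [0,0,0,0,0]
  ]
}}

```text
time: 8.9
eef_pos: [0.6427, 0.0521, 0.1086]
tcp_rot: [-0.705, 0.049, 0.706, 0.049]
contact_force: [-0.3, -0.8, -0.7]
opening: -0.001
```

```bash
python3 - <<'E'
from h import *
s=readout.get_state();print(s["time"],s["eef_pos"],s["contact_force"])
c=read_camera("side");I=c["frame"]
a=cv2.resize(I[140:260,200:340,::-1],None,fx=3,fy=3,interpolation=2)
c=read_camera("top");b=cv2.resize(c["frame"][90:210,230:350,::-1],None,fx=3,fy=3,interpolation=2)
cv2.imwrite("pics/s3.png",np.hstack([a,b]))
E
```

```text
8.9 [0.64267898 0.05208349 0.10864681] [-0.26152568 -0.78310102 -0.68341626]
```

View pics/s3.png

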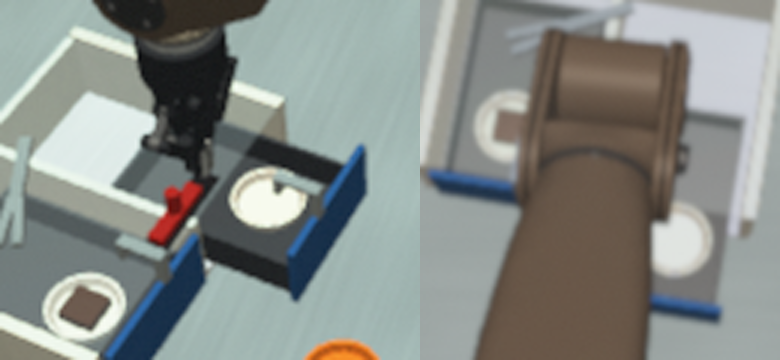

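Call:
{"api": "drive_tool", "payload": {
  "steps": [
    [0,-0.7,0,0,0],
    [0,-0.7,0,0,0],
    [0,-0.7,0,0,0],
    [0,-0.6,0,0,0],
    [0,-0.6,0,0,0],
    [0,-0.6,0,0,0],
    [0,-0.4,0,0,0],
    [0,0,0,0,0]
  ]
}}

```text
time: 9.8
eef_pos: [0.6493, 0.0953, 0.1092]
tcp_rot: [-0.705, 0.049, 0.705, 0.049]
contact_force: [0.2, -0.9, -0.1]
opening: 0.002
```

Call:
{"api": "drive_tool", "payload": {
  "steps": [
    [0,-0.4,0,0,0],
    [0,-0.3,0,0,0],
    [0,0,0,0,0]
  ]
}}

```text
time: 10.1
eef_pos: [0.6501, 0.1018, 0.1091]
tcp_rot: [-0.705, 0.049, 0.706, 0.049]
contact_force: [-0.0, -0.2, 0.1]
opening: 0.007
```

Call:
{"api": "drive_tool", "payload": {
  "steps": [
    [0,-0.3,0,0,0],
    [0,0,0,0,0]
  ]
}}

```text
time: 10.3
eef_pos: [0.6506, 0.1047, 0.1092]
tcp_rot: [-0.705, 0.049, 0.706, 0.049]
contact_force: [-1.1, -0.4, 0.3]
opening: -0.003
```

Call:
{"api": "drive_tool", "payload": {
  "steps": [
    [0,-0.3,0,0,0],
    [0,0,0,0,0]
  ]
}}

```text
time: 10.5
eef_pos: [0.6508, 0.106, 0.1092]
tcp_rot: [-0.705, 0.05, 0.706, 0.047]
contact_force: [-1.3, -5.0, 0.4]
opening: 0.0
```

Call:
{"api": "drive_tool", "payload": {
  "steps": [
    [0,-0.3,0,0,0],
    [0,0,0,0,0]
  ]
}}

```text
time: 10.7
eef_pos: [0.6509, 0.1065, 0.1092]
tcp_rot: [-0.705, 0.051, 0.706, 0.046]
contact_force: [-2.5, -11.6, 2.0]
opening: -0.002
```

```bash
python3 - <<'E'
from h import *
s=readout.get_state();print(s["time"],s["eef_pos"],s["contact_force"])
c=read_camera("side");I=c["frame"]
a=cv2.resize(I[140:260,200:340,::-1],None,fx=4,fy=4,interpolation=2)
cv2.imwrite("pics/s4.png",a)
E
```

```text
10.7 [0.6509167  0.10654236 0.10921772] [ -2.45325899 -11.58773434   2.04690864]
```

View pics/s4.png

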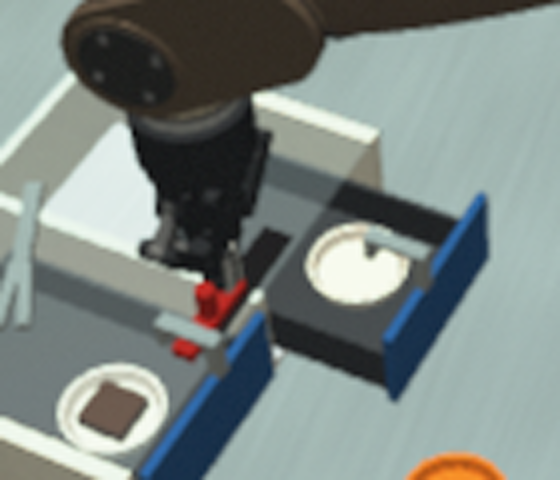

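Bolt is through the staple and on its stop (force rising). Back off, lift, check.

Call:
{"api": "drive_tool", "payload": {
  "steps": [
    [0,1.2,0,0,0],
    [0,1.5,0,0,0],
    [-3,0,0,0,0],
    [-3,0,0,0,0],
    [-3,0,0,0,0],
    [-3,0,0,0,0],
    [0,4,3,0,0],
    [0,4,3,0,0],
    [0,4,3,0,0],
    [0,0,0,0,0]
  ]
}}

```text
time: 11.75
eef_pos: [0.5383, -0.0255, 0.2283]
tcp_rot: [-0.704, 0.05, 0.706, 0.05]
contact_force: [0.7, -0.6, 0.7]
opening: 0.002
```

Call:
{"api": "drive_tool", "payload": {
  "steps": [
    [0,4,0,0,0],
    [0,4,0,0,0],
    [0,4,0,0,0],
    [0,4,0,0,0],
    [0,4,0,0,0],
    [0,0,0,0,0],
    [0,0,0,0,0],
    [0,0,0,0,0]
  ]
}}

```text
time: 12.55
eef_pos: [0.5147, -0.22, 0.2293]
tcp_rot: [0.706, -0.048, -0.705, -0.049]
contact_force: [0.5, 1.1, 0.2]
opening: -0.0
```

```bash
python3 - <<'E'
from h import *
s=readout.get_state();print(s["time"],s["eef_pos"],s["contact_force"])
c=read_camera("side");a=cv2.resize(c["frame"][120:300,140:340,::-1],None,fx=2,fy=2,interpolation=2)
c=read_camera("top");b=cv2.resize(c["frame"][60:240,210:370,::-1],None,fx=2,fy=2,interpolation=2)
cv2.imwrite("pics/s5.png",np.hstack([a,b]))
o=np.array([.751,.073]);X=np.array([.99,-.139]);Y=np.array([.139,.99])
h=cv2.cvtColor(c["frame"],cv2.COLOR_RGB2HSV)
m=cv2.inRange(h,(0,150,60),(6,255,255))|cv2.inRange(h,(172,150,60),(180,255,255));m[:,:200]=0;m[:,350:]=0
p=plane(c,np.argwhere(m)[:,::-1],.098)[:,:2]-o;print("bolt y range",(p@Y).min(),(p@Y).max())
m=cv2.inRange(h,(100,120,30),(125,255,255));m[:,:225]=0;m[:,335:]=0;m[205:]=0
p=plane(c,np.argwhere(m)[:,::-1],.078)[:,:2]-o;x=p@X;y=p@Y
for n,k in(("L",y>.012),("R",y<-.012)): print(n,np.percentile(x[k],[5,50,95]).round(3),"mean open",-.124-x[k].mean())
E
```

```text
12.55 [ 0.51468615 -0.21998928  0.22925069] [0.46037409 1.12859841 0.19270247]
bolt y range 0.004936350827202254 0.05245568777501191
L [-0.135 -0.128 -0.122] mean open 0.004344789896740364
R [-0.219 -0.214 -0.208] mean open 0.08949803120690239
```

View pics/s5.png

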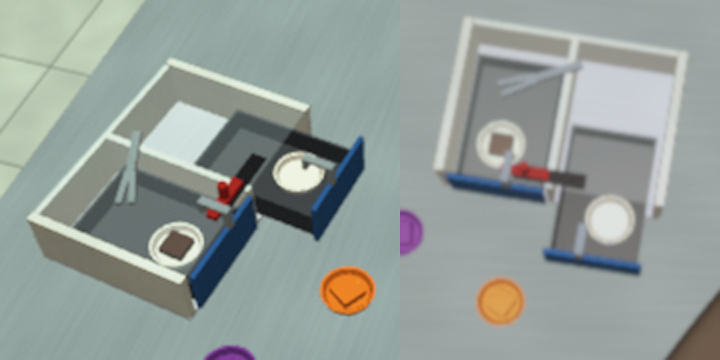

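```bash
python3 -c "
from plant import *
print(sign_off())"
```

```text
the job is handed in; nothing more can be done
None
```

I pushed the left drawer, which holds the dish with the chocolate, home against its end stop. I then pushed the red bolt across to that side and handed the job in at about 12.7 s. `sign_off()` reported no verdict.

- **Left drawer:** the fingertip stalled at the end stop while the force rose to about 20 N. The last camera estimate read about 4 mm open. That is right at the 4 mm limit, but my estimate of the cabinet position could be off by a few mm. I relied on the end-stop contact and did not measure it more finely.
- **Bolt:** it passed through the staple and stopped with about 12 N on the fingertip. The camera puts it at about +0.037 m, against the end stop at +0.036 m.
- **Right drawer:** the one with the empty dish was never pushed and is still about 89 mm open.
- **Other things:** in the last picture both dishes lie flat, the tweezers look unmoved, and the arm is clear of everything. I did not re-check the bowl, jar, slide box or spoon, but the arm passed well above or clear of them.

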